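# Close up the chutney pans and hang the third

### The job

Lift the clear hood of the chutney station by its handle until it rests open on its stop. Push the two covered pans hanging in the rail gently along to the red end stop, so that no gaps are left, then hang the yellow-handled pan from the counter in the free place beside them and ease it up snug against its neighbour, all three square and level. Do not ram the pans, leave the hood open, and leave the other tableware where it stands.

Things in the scene. Friction and masses are not known exactly. Their poses are not given: they have to be found in the camera images.
- station: Fixed steel chutney station, 245 deep (x -110 to +135) x 420 wide x 85 mm high, with a well (158 in x, 368 in y, floor at 12). Pans hang by their rims on its front and rear ledges at 85 mm: a hung pan's origin is 23 mm above this one. Origin: on the counter, middle of the well; x away from the robot to the hinge, y left, to the red stop.
- rail_end (a point): Middle of the inner face of the plain 8 mm lip at the rail's right end, at y = -182 mm, ledge height; station axes. 8 mm lips on the front and rear ledges, inner faces at x = -92 and +92, leave rims 8 mm play in x. The red end stop, a bar 12 mm high across the left end, is clamped with its inner face at y = 152 to 172: where is not reported, feel for it. Three 108 mm rims fit, 10 to 30 mm spare.
- hood (a joint): Hinge angle of the hood, rad: 0 shut, 1.08 open on its stop (62 degrees: the open hood still leans over the pans, in the way of a tool that points straight down). Starts at 0 to 0.1. A stiff friction hinge (1.2 N m): it stays where it is left and takes about 7 N at the handle to raise.
- hood_hinge (a point): Middle of the hood's hinge line, along the station's y at the rear, 120 mm behind the station's origin, 95 mm above the counter. Axes as the station's. The hood is a clear shell, 232 mm from hinge to front panel, 420 mm wide and 46 mm high, its lower edge level with the hinge, open below.
- hood_handle (a point): Middle of the hood's handle: a round steel bar 12 mm thick, 180 mm long along y (feet at y = -85 and +85 mm; free between), 38 mm clear of the hood's front panel. With the hood shut it is 276 mm in front of and 20 mm above the hinge line; it turns with the hood.
- pan_green: Covered steel food pan, green bar handle, hanging loose in the rail; 0.35-0.65 kg, slides at 1-2.5 N. Rim 176 (x) x 108 mm (y), 6 thick, underside 62 mm above the origin; body below it 148 x 84. Cover top at 70. Handle bar along x at the middle, 56 long, 12 wide, from 87 to 101 mm above the origin, feet at x = -24 and +24. Origin: centre of its underside.
- pan_red: Covered steel food pan, red bar handle, loose in the rail, either side of the green one; 0.35-0.65 kg, slides at 1-2.5 N. Rim 176 (x) x 108 mm (y), 6 thick, underside 62 mm above the origin; body below it 148 x 84. Cover top at 70. Handle bar along x at the middle, 56 long, 12 wide, from 87 to 101 mm above the origin, feet at x = -24 and +24. Origin: centre of its underside.
- pan_yellow: Covered steel food pan, yellow bar handle, standing on the counter to the right of the station; 0.35-0.65 kg, slides at 1-2.5 N. Rim 176 (x) x 108 mm (y), 6 thick, underside 62 mm above the origin; body below it 148 x 84. Cover top at 70. Handle bar along x at the middle, 56 long, 12 wide, from 87 to 101 mm above the origin, feet at x = -24 and +24. Origin: centre of its underside.
- ramekin_a: White sauce cup, 74 mm across, 42 mm high, empty; bystander. Origin: centre of its underside.
- ramekin_b: White sauce cup, 74 mm across, 42 mm high, empty; bystander. Origin: centre of its underside.
- tumbler: Steel tumbler, 86 mm across, 110 mm high; bystander. Origin: centre of its underside.
- beer_bottle: Amber bottle, 62 mm across, 236 mm high; bystander. Origin: centre of its underside.
- carafe: Glass carafe, 96 mm across, 235 mm high; bystander. Origin: centre of its underside.
- handi: Round steel serving bowl, 148 mm across, 70 mm high; bystander. Origin: centre of its underside.
- basket: Bread basket, 150 x 230 mm, 55 mm high, empty; bystander. Origin: centre of its underside.

How it is judged:
On the way, in this order (a step that is already met when the one before it is completed fails the run):
1. the hood is open on its stop (value of joint hood above 1.02 rad), for 0.3 s.
2. the green and red pans are pushed up to the red end stop, no gap over 4 mm, still hanging in the rail (((y of red_end_stop_c0 in the frame of pan_green below 0.064 m and y of pan_red in the frame of pan_green between -0.112 and 0 m) or (y of red_end_stop_c0 in the frame of pan_red below 0.064 m and y of pan_green in the frame of pan_red between -0.112 and 0 m)) and z of pan_green in the frame of station between 0.019 and 0.026 m and angle between the x axis of each of pan_green, pan_red and the x axis of station, either way round below 0.045 rad and angle between each of pan_green, pan_red's own z axis and vertical below 0.03 rad and z of pan_red in the frame of station between 0.019 and 0.026 m), for 0.2 s.
At the end, for the whole second after the job is handed in: The hood stands open (over 1.0 rad); all three pans hang in the rail, level (within 0.03 rad) and square (within 0.045 rad); no gap over 2.5 mm between the red stop, the first pan, the second and the yellow one; all at rest and released (value of joint hood above 1 rad and ((y of red_end_stop_c0 in the frame of pan_green below 0.0625 m and y of pan_red in the frame of pan_green between -0.1105 and 0 m and y of pan_yellow in the frame of pan_red between -0.1105 and 0 m) or (y of red_end_stop_c0 in the frame of pan_red below 0.0625 m and y of pan_green in the frame of pan_red between -0.1105 and 0 m and y of pan_yellow in the frame of pan_green between -0.1105 and 0 m)) and z of pan_green in the frame of station between 0.019 and 0.026 m and angle between the x axis of each of pan_green, pan_red, pan_yellow and the x axis of station, either way round below 0.045 rad and angle between each of pan_green, pan_red, pan_yellow's own z axis and vertical below 0.03 rad and z of pan_red in the frame of station between 0.019 and 0.026 m and z of pan_yellow in the frame of station between 0.019 and 0.026 m and linear speed of each of pan_green, pan_red, pan_yellow below 0.01 m/s); the robot touches nothing.
It fails at once if the pans are rammed together with more than 60 N (contact force between pan_green and pan_red above 60 N or contact force between any of pan_red, pan_green and pan_yellow above 60 N).
It fails at once if a pan is slammed into the station with more than 120 N (contact force between any of pan_green, pan_red, pan_yellow and station above 120 N).
It fails at once if a bystander is moved more than 30 mm (distance of any of ramekin_a, ramekin_b, tumbler, beer_bottle, carafe, handi, basket from where it was at the start of the episode above 0.03 m).
It also fails if it takes over 72 s, if anything falls off the work surface, if the arm or the gripper's body presses on something with over 40 N, if the wrist force passes 120 N, or if a joint passes its speed limit or range.

### The arm

A 6-joint arm with a two-finger parallel gripper is mounted at the origin on the work surface. World frame = base frame: x ahead of the robot, y to its left, z up, the work surface at z = 0. Lengths are in m, angles in rad, forces in N, time in s.
With the tool pointing down it reaches from about 0.35 to 0.875 m from the base axis. Payload 4.2 kg.
Tool frame: the origin (TCP) lies at the very end of the fingers, on their centre line; the grasp point (between the pads) lies 19 mm behind it; z points along the fingers, y is the line along which they close (so a half turn about z gives the same grasp; the last joint's range is limited). The gripper opens to 85 mm and grips with 20 to 120 N. Pads are 22 mm wide; open, the fingers measure 114 mm over their backs; the gripper's body (76 mm by 85 mm) begins 54 mm behind the grasp point. The pads swing forward as they close: fully open they stand 13 mm farther back than shut.
Start: joints at [-1.051, 0.385, 0.008, 0, -1.194, -0.259], TCP at [0.161, -0.604, 0.231] pointing down, gripper open.
Joint ranges: [-3.14, 3.14], [-1.21, 2.06], [-1.07, 1.41], [-3.16, 2.05], [-2.99, -0.16], [-3.1, 3.1]. Speed limits (rad/s): [2.79, 2.79, 3.14, 3.14, 3.14, 3.14].

### API

Orientations are given as a 3x3 rotation matrix whose columns are the frame's x, y, z axes.
In Python, from bench import bot gives the robot as it stands. The module is installed in compiled form; this text tells all that it offers.
- The arm moves only by the tool send_rows, never from a script. Its argument "commands" is text: rows parted by semicolons, each of 7 numbers parted by spaces: the turn, a rotation vector about the world's x, y, z in rad, then the shift along the world's x, y, z in cm, then the finger opening in cm, from 0 to 8.54. A call has 1 to 12 rows; each row is the pose to reach, as a shift and turn from the pose commanded when the call began; what a row does not reach only later rows make up. A row lasts 1/8 s, in which the tool goes at most 62.5 mm and 10.7 degrees, less where a joint would pass 70% of its speed; a pose out of reach is approached as far as the arm can. A call with a gripper value outside its range is refused whole. The fingers move at their own pace and stop on an object; "force" is the grip in N (left out, the last holds). Time passes only in rows, so rows that repeat a pose let the fingers close. It gives the time, the measured TCP pose, the force, the opening and the grip force at its end, in the units of the state.
- bot.state(): the state, without advancing time (a new reading comes with each control period).
- bot.snapshot(name): name is "scene" or "top" or "wrist"; returns a dict with "img" (420x560x3 uint8, blue, green, red), "camera_matrix" (3x3 intrinsics, pixels), "xyz" and "rotation" of the camera in the world; the wrist camera has in their place "hand_eye" (4x4, takes a point from camera to tool coordinates, whose origin is the TCP and whose axes are the flange's). Camera axes: x right, y down, z forward; pixel columns grow to the right and rows downward; lengths in m; the calibration is good to about 2 mm. A picture is of the moment at which its call begins: read the wrist's pose just before it. There is no depth.
- bot.sign_off(): hands the job in; it is judged then, once.
The state is a dict: "t": time; "qpos": joint angles; "joint_vel": joint speeds; "joint_efforts": joint torques, N m; "ee_pos": TCP position; "tcp_rot": TCP orientation; "ft_force": force on the tool from outside, world axes, zero at the start; "ft_torque": the same for the moment, N m; "grip_width": opening from 0.0 (shut) to 1.0 (fully open); "finger_force": force on a finger pad.
Only numpy, scipy, OpenCV 4.12 (cv2) and the standard library are available. Lean on these libraries where they do the work, as an engineer would, in place of code of your own. Each camera call takes 0.05 s, during which the arm holds its last target. There are 200 camera calls.

## Working session

There is one attempt and no reset: what is moved stays moved. The work goes in short steps, Python scripts to look and compute and a tool call to move; the robot and the scene stay as the last step left them, time stands still between calls to the robot, and variables do not carry over. Pictures are saved under pics/ and viewed, at most 10 in all, crops included, and the job is handed in when it is done.

Besides the shell and the picture viewer there is one more tool, called after "Request:" as a command line: name --argument value ..., lists and objects as JSON in quotes. send_rows: Moves the arm, as the interface text tells. Its arguments: {"type":"object","properties":{"commands":{"type":"string"},"force":{"type":"number"}},"required":["commands"]}

```bash
mkdir -p pics; cat > h.py <<'E'
import numpy as np, cv2
from bench import bot
def snap(n,f=None):
    s=bot.state(); d=bot.snapshot(n)
    if n=="wrist":
        H=np.array(d["hand_eye"]);R=np.array(s["tcp_rot"]);
        d["rotation"]=R@H[:3,:3]; d["xyz"]=R@H[:3,3]+np.array(s["ee_pos"])
    if f: cv2.imwrite("pics/"+f,d["img"])
    return d
def ray(d,u,v,z):
    r=np.array(d["rotation"])@np.linalg.inv(np.array(d["camera_matrix"]))@[u,v,1]
    c=np.array(d["xyz"]); return c+r*(z-c[2])/r[2]
def proj(d,p):
    q=np.array(d["camera_matrix"])@(np.array(d["rotation"]).T@(np.array(p)-np.array(d["xyz"]))); return q[:2]/q[2]
def st():
    s=bot.state(); print(s["t"],np.round(s["ee_pos"],4),np.round(s["ft_force"],1),np.round(s["qpos"],2),s["grip_width"])
E
python3 - <<'E'
from h import *
d=[snap("scene","a.png"),snap("top","b.png")]
for x in d: print(np.round(x["xyz"],3),np.round(x["rotation"],2).tolist(),np.round(x["camera_matrix"],0).tolist())
st(); print(np.round(bot.state()["tcp_rot"],3))
E
```

```text
[1.68  0.134 1.525] [[-0.08, 0.77, -0.63], [1.0, 0.06, -0.06], [-0.01, -0.63, -0.78]] [[532.0, 0.0, 272.0], [0.0, 532.0, 206.0], [0.0, 0.0, 1.0]]
[0.397 0.032 1.771] [[0.02, -1.0, 0.09], [-1.0, -0.02, 0.0], [0.0, -0.09, -1.0]] [[527.0, 0.0, 280.0], [0.0, 527.0, 212.0], [0.0, 0.0, 1.0]]
0.1 [ 0.1611 -0.6034  0.2303] [ 0.2 -0.2  0.2] [-1.05  0.39  0.01 -0.   -1.19 -0.26] 0.9982235240700778
[[-0.966 -0.258 -0.001]
 [-0.258  0.966  0.002]
 [ 0.     0.002 -1.   ]]
```

View pics/a.png

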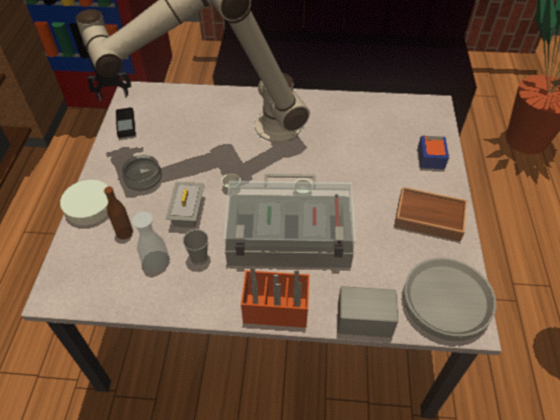

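View pics/b.png

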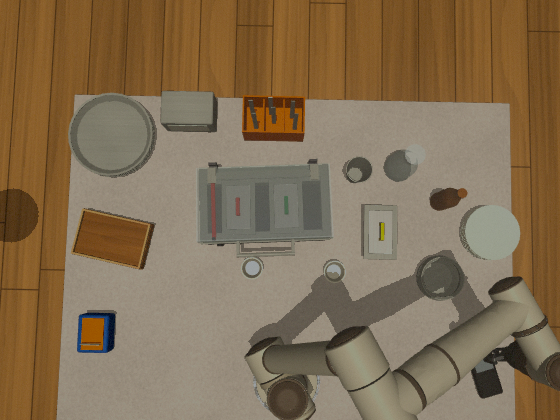

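The scene view shows the station centre-right, with a hood handle in front and ramekins at its front. In the top view the red stop is at about (213,210), the red handle (237,206), green (286,205), yellow (382,231), the hood handle (265,250), and the ramekins (252,268) and (333,270).

```bash
python3 - <<'E'
from h import *
d=snap("top"); e=snap("scene")
im=d["img"]; c=im[145:290,185:405]
cv2.imwrite("pics/c.png",cv2.resize(c,None,fx=3.6,fy=3.6,interpolation=cv2.INTER_CUBIC))
def masks(im):
    h=cv2.cvtColor(im,cv2.COLOR_BGR2HSV).astype(int); H,S,V=h[...,0],h[...,1],h[...,2]
    return dict(red=((H<6)|(H>172))&(S>80)&(V>60),green=(H>45)&(H<85)&(S>80),yellow=(H>22)&(H<35)&(S>130))
for n,x in(("top",d),("scene",e)):
    for k,m in masks(x["img"]).items():
        num,l,s,ce=cv2.connectedComponentsWithStats(m.astype(np.uint8))
        for i in range(1,num):
            u,v=ce[i]
            if s[i,4]<25 : continue
            p=ray(x,u,v,.101 if k=="yellow" else .124)
            if not(0.3<p[0]<.9 and -.4<p[1]<.35): continue
            w=cv2.minAreaRect(np.argwhere(l==i)[:,::-1].astype(np.float32))
            b=cv2.boxPoints(w)
            L=np.array([ray(x,*q,p[2])for q in b]); ed=L[1]-L[0],L[2]-L[1]
            g=max(ed,key=np.linalg.norm)
            print(n,k,s[i,4],np.round((u,v),1),np.round(p,3),"len",round(np.linalg.norm(g),3),"ang",round(np.degrees(np.arctan2(g[1],g[0])),1))
print(ray(d,200,168,.085),ray(d,252,268,.042),ray(d,333,270,.042))
E
```

```text
top red 184 [212.9 210.7] [0.542 0.243 0.124] len 0.171 ang -176.2
top red 47 [237.2 205.1] [0.561 0.168 0.124] len 0.051 ang -178.4
top yellow 57 [381.8 231.2] [ 0.49  -0.291  0.101] len 0.054 ang -179.8
scene red 34 [336.5 207.2] [0.531 0.242 0.124] len 0.083 ang 3.0
scene red 37 [314.3 216.4] [0.576 0.168 0.124] len 0.068 ang 2.0
scene yellow 30 [184.1 195. ] [ 0.498 -0.291  0.101] len 0.052 ang -180.0
[0.6835268 0.2948318 0.085    ] [0.36445333 0.12051011 0.042     ] [ 0.36354954 -0.14394178  0.042     ]
```

View pics/c.png

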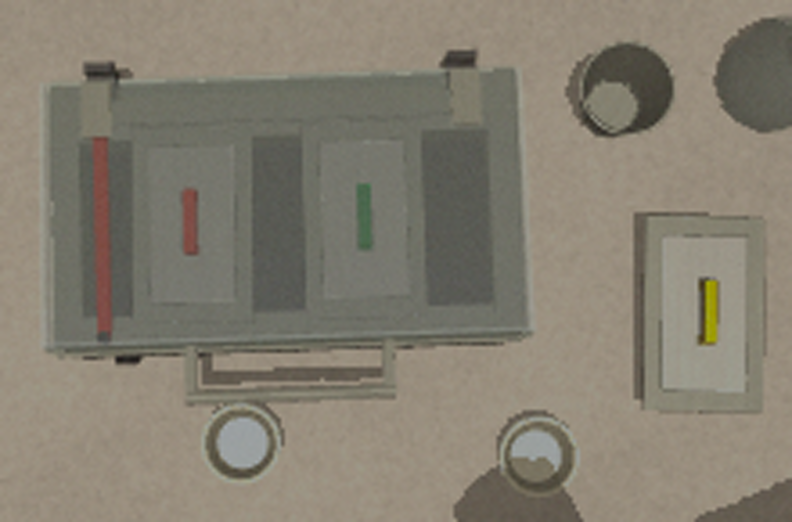

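The crop shows the hood outline corners (44,85), (520,70), (530,332), (45,350), the handle bar (187,402) to (396,395), red and green handles at (190,221) and (364,217), yellow at (709,311), and the dark free slot on the right. A ramekin is close to the bar.

```bash
python3 - <<'E'
from h import *
d=snap("top"); e=snap("scene")
c=e["img"][160:280,150:370]
cv2.imwrite("pics/d.png",cv2.resize(c,None,fx=3.6,fy=3.6,interpolation=cv2.INTER_CUBIC))
f=lambda u,v,z:np.round(ray(d,185+u/3.6,145+v/3.6,z),4)
for n,u,v,z in [("RL",44,85,.141),("RR",520,70,.141),("FR",530,332,.141),("FL",45,350,.141),("hL",187,402,.115),("hR",396,395,.115),("hL",187,402,.135),("hR",396,395,.135),("red",190,221,.124),("green",364,217,.124),("yel",709,311,.101),("stopr",100,140,.097),("stopf",104,334,.097),("wellRR",488,129,.085),("wellFR",492,303,.085),("wellRL",82,140,.085),("wellFL",82,318,.085),("yRL",648,216,.068),("yRR",765,217,.068),("yFL",645,410,.068),("yFR",760,412,.068),("ramA",242,441,.042),("ramB",537,455,.042),("tumbler",626,88,.11)]: print(n,f(u,v,z))
E
```

```text
RL [0.6719 0.2947 0.141 ]
RR [ 0.6938 -0.1187  0.141 ]
FR [ 0.4662 -0.1302  0.141 ]
FL [0.442  0.2859 0.141 ]
hL [0.4001 0.1648 0.115 ]
hR [ 0.41   -0.0169  0.115 ]
hL [0.4001 0.1632 0.135 ]
hR [ 0.4099 -0.0163  0.135 ]
red [0.5575 0.1659 0.124 ]
green [0.5642 0.0142 0.124 ]
yel [ 0.4898 -0.2917  0.101 ]
stopr [0.6309 0.2502 0.097 ]
stopf [0.4584 0.2412 0.097 ]
wellRR [ 0.6499 -0.0959  0.085 ]
wellFR [ 0.4937 -0.1017  0.085 ]
wellRL [0.6322 0.268  0.085 ]
wellFL [0.4726 0.2627 0.085 ]
yRL [ 0.5762 -0.2427  0.068 ]
yRR [ 0.5776 -0.3483  0.068 ]
yFL [ 0.4018 -0.2412  0.068 ]
yFR [ 0.4021 -0.3441  0.068 ]
ramA [0.3661 0.1198 0.042 ]
ramB [ 0.3591 -0.1478  0.042 ]
tumbler [ 0.6853 -0.2156  0.11  ]
```

View pics/d.png

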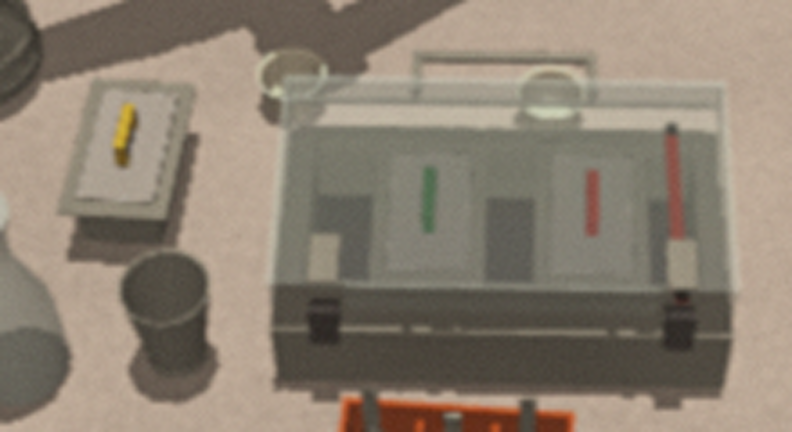

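The scene crop shows the handle bar from (417,57) to (592,60), both ramekins beside it, and the hinges at (323,320) and (680,325). Next I move above the bar.

Request:
send_rows --commands "0 0 0.15 2 6 2 8; 0 0 0.3 4 12 4 5; 0 0 0.45 6 17 6 3; 0 0 0.6 8 23 6 3; 0 0 0.75 10 29 6 3; 0 0 0.9 13 35 6 3; 0 0 1.05 16 41 6 3; 0 0 1.2 19 48 6 3; 0 0 1.3 21 55 6 3; 0 0 1.363 22.5 61 6 3; 0 0 1.363 24.4 67.8 4 3; 0 0 1.363 24.4 67.8 2 3" --force 40

```text
t: 1.8
ee_pos: [0.4063, 0.0771, 0.2523]
tcp_rot: [[0.055, -0.998, 0.004], [-0.998, -0.055, 0.002], [-0.002, -0.004, -1.0]]
ft_force: [0.2, -0.2, 0.4]
grip_width: 0.351
finger_force: 0.0
```

```bash
python3 - <<'E'
from h import *
e=snap("scene"); w=snap("wrist","e.png"); st(); print(np.round(bot.state()["tcp_rot"],3))
for (u,v) in ((417,57),(592,60)):
  for z in (.105,.115,.13,.145): print(z,np.round(ray(e,150+u/3.6,160+v/3.6,z),4))
for p in ((.406,.075,.115),(.401,.165,.115),(.411,-.015,.115)): print(proj(w,p))
E
```

```text
1.9 [0.4044 0.0768 0.2486] [-0.8  0.2 -0.2] [ 0.59 -0.   -0.44 -0.   -1.14 -0.53] 0.35003785237047286
[[ 0.057 -0.998 -0.005]
 [-0.998 -0.057 -0.002]
 [ 0.002  0.005 -1.   ]]
0.105 [ 0.3885 -0.0118  0.105 ]
0.115 [ 0.3976 -0.0108  0.115 ]
0.13 [ 0.4112 -0.0093  0.13  ]
0.145 [ 0.4249 -0.0077  0.145 ]
0.105 [0.3792 0.1631 0.105 ]
0.115 [0.3883 0.1629 0.115 ]
0.13 [0.4021 0.1625 0.13  ]
0.145 [0.4158 0.1622 0.145 ]
[283.94095502 192.51030736]
[283.92789397 284.71227878]
[283.95640884  83.41709182]
```

View pics/e.png

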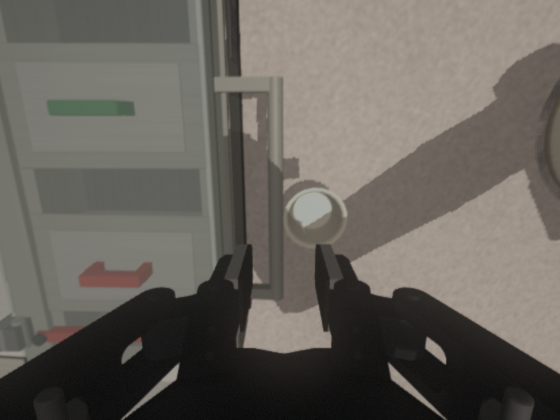

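The wrist view shows the bar running vertically at u≈277 between the fingers. It sits at about x=0.411, z≈0.128, and the ramekin is clear. I go down and grasp it.

Request:
send_rows --commands "0 0 0 0.6 0 -3 3; 0 0 0 0.6 0 -6 3; 0 0 0 0.6 0 -8 3; 0 0 0 0.6 0 -10 3; 0 0 0 0.6 0 -12 3; 0 0 0 0.6 0 -13.5 3; 0 0 0 0.6 0 -14.2 3; 0 0 0 0.6 0 -14.2 0.5; 0 0 0 0.6 0 -14.2 0.5; 0 0 0 0.6 0 -14.2 0.5; 0 0 0 0.6 0 -14.2 0.5; 0 0 0 0.6 0 -14.2 0.5" --force 40

```text
t: 3.4
ee_pos: [0.4123, 0.074, 0.1098]
tcp_rot: [[0.053, -0.999, 0.003], [-0.999, -0.053, 0.0], [-0.0, -0.003, -1.0]]
ft_force: [4.6, -3.3, -5.6]
grip_width: 0.129
finger_force: 38.9
```

Request:
send_rows --commands "0 0 0 0.2 0 1.4 0.5; 0 0 0 0.6 0 3.3 0.5; 0 0 0 1.1 0.1 5.2 0.5; 0 0 0 1.8 0.1 7.0 0.5; 0 0 0 2.6 0.1 8.7 0.5; 0 0 0 3.5 0.2 10.4 0.5; 0 0 0 3.5 0.2 10.4 0.5"

```text
t: 4.28
ee_pos: [0.451, 0.0764, 0.2153]
tcp_rot: [[0.054, -0.998, 0.011], [-0.999, -0.054, 0.001], [-0.001, -0.011, -1.0]]
ft_force: [12.4, -5.4, -6.1]
grip_width: 0.126
finger_force: 40.0
```

Request:
send_rows --commands "0 0 0 1.4 0 1.6 0.5; 0 0 0 2.6 0.1 3.2 0.5; 0 0 0 3.8 0.2 4.7 0.5; 0 0 0 5.2 0.2 6.1 0.5; 0 0 0 6.6 0.3 7.4 0.5; 0 0 0 8.1 0.4 8.6 0.5; 0 0 0 9.7 0.5 9.6 0.5; 0 0 0 9.7 0.5 9.6 0.5"

```text
t: 5.28
ee_pos: [0.5434, 0.0813, 0.3088]
tcp_rot: [[0.053, -0.999, -0.001], [-0.999, -0.053, 0.0], [-0.0, 0.001, -1.0]]
ft_force: [1.9, 0.8, -4.1]
grip_width: 0.127
finger_force: 39.6
```

Request:
send_rows --commands "0 0 0 0.8 0 0.5 0.5; 0 0 0 1.7 0.1 1.0 0.5; 0 0 0 2.5 0.1 1.4 0.5; 0 0 0 3.4 0.2 1.8 0.5; 0 0 0 4.0 0.2 2.0 0.5; 0 0 0 4.6 0.2 2.2 0.5; 0 0 0 4.6 0.2 2.2 0.5"

```text
t: 6.15
ee_pos: [0.5724, 0.0826, 0.3251]
tcp_rot: [[0.054, -0.997, -0.047], [-0.999, -0.054, -0.004], [0.002, 0.047, -0.999]]
ft_force: [-45.0, 9.3, -6.9]
grip_width: 0.123
finger_force: 40.7
```

Request:
send_rows --commands "0 0 0 -0.8 0 -0.1 0.5; 0 0 0 -1.5 0 -0.2 0.5; 0 0 0 -1.5 0 -0.2 3; 0 0 0 -1.5 0 -0.2 3; 0 0 0 -1.5 0 -0.2 3; 0 0 0 -1.7 0 1 3; 0 0 0 -2.2 0 3.0 3; 0 0 0 -3 0 5.5 3; 0 0 0 -6 -2 7 3; 0 0 0 -10 -4 7 3; 0 0 0 -14 -6 6 3; 0 0 0 -18 -8 5 3"

```text
t: 7.65
ee_pos: [0.4083, 0.0024, 0.3827]
tcp_rot: [[0.053, -0.999, 0.003], [-0.999, -0.053, 0.0], [-0.0, -0.003, -1.0]]
ft_force: [-0.7, -0.7, 0.1]
grip_width: 0.351
finger_force: 0.0
```

```bash
python3 - <<'E'
from h import *
d=snap("top","f.png"); st()
c=d["img"][120:290,185:405]
cv2.imwrite("pics/f.png",cv2.resize(c,None,fx=3.5,fy=3.5,interpolation=cv2.INTER_CUBIC))
E
```

```text
7.7 [4.031e-01 4.000e-04 3.818e-01] [-5.2 -2.1 -3. ] [ 0.41 -0.09 -0.19 -0.   -1.47 -0.36] 0.3538629522516441
```

View pics/f.png

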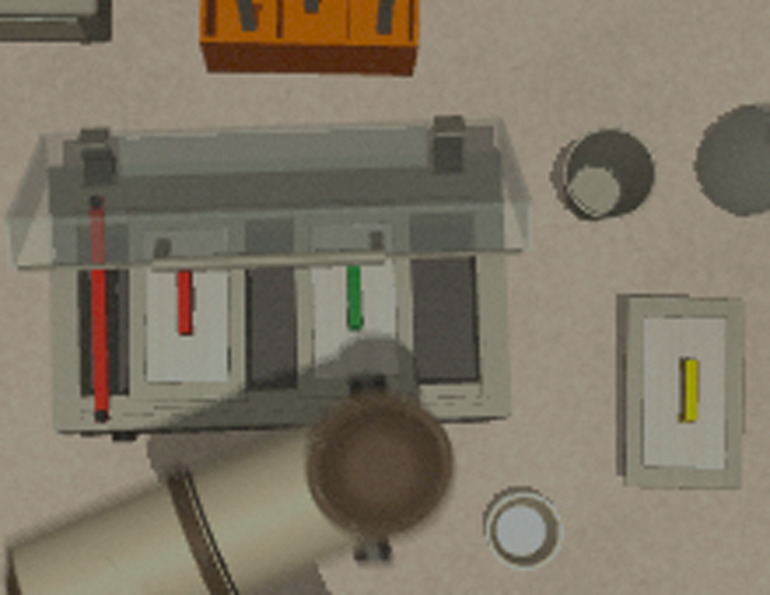

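The top view shows the hood open and the free slot at crop (445,320), between the green rim's right edge (411) and the well end (478). I bring the tilted tool into the slot from the front.

Request:
send_rows --commands "0.005 -0.1 0 1 -2 -4 5; 0.01 -0.2 0 1.5 -4 -9 5; 0.015 -0.3 0 1.7 -6 -14 5; 0.019 -0.35 0 2 -7 -19 5; 0.019 -0.35 0 2.5 -7.1 -23 5; 0.019 -0.35 0 4 -7.1 -25.5 5; 0.019 -0.35 0 7 -7.1 -25.5 5; 0.019 -0.35 0 10 -7.1 -25.5 5; 0.019 -0.35 0 13 -7.1 -25.5 5; 0.019 -0.35 0 15.4 -7.1 -25.5 5; 0.019 -0.35 0 15.4 -7.1 -25.5 5; 0.019 -0.35 0 15.4 -7.1 -25.5 5"

```text
t: 9.2
ee_pos: [0.5629, -0.0679, 0.1266]
tcp_rot: [[0.053, -0.938, 0.343], [-0.999, -0.05, 0.018], [-0.0, -0.343, -0.939]]
ft_force: [-1.1, 0.1, -0.1]
grip_width: 0.581
finger_force: 0.0
```

```bash
python3 - <<'E'
from h import *
w=snap("wrist","g.png"); st()
E
```

```text
9.25 [ 0.5626 -0.0679  0.1266] [-0.2 -1.1 -0.7] [ 0.19  0.25 -0.59  0.12 -0.39 -0.24] 0.5882532251435761
```

View pics/g.png

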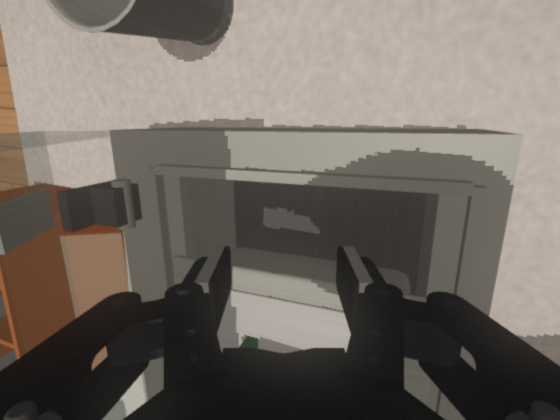

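The wrist view shows the fingers over the boundary between the slot and the green rim. The dark slot spans v≈185–262, and the green rim's right edge is at about v≈262.

```bash
python3 - <<'E'
from h import *
w=snap("wrist"); st()
for u,v,z in ((235,255,.091),(290,262,.091),(420,295,.091),(237,184,.085),(436,195,.085),(160,166,.093),(475,188,.093)): print(u,v,np.round(ray(w,u,v,z),4))
print(proj(w,bot.state()["ee_pos"]))
c=w["img"]
print([ (v,int(c[v,290].mean())) for v in range(170,330,6)])
E
```

```text
9.3 [ 0.5625 -0.0679  0.1266] [-0.4 -0.7  0.7] [ 0.19  0.25 -0.59  0.12 -0.39 -0.24] 0.5859871874671938
235 255 [ 0.6096 -0.0471  0.091 ]
290 262 [ 0.5719 -0.0502  0.091 ]
420 295 [ 0.4975 -0.0466  0.091 ]
237 184 [ 0.6117 -0.0928  0.085 ]
436 195 [ 0.4982 -0.1008  0.085 ]
160 166 [ 0.6637 -0.1     0.093 ]
475 188 [ 0.4833 -0.108   0.093 ]
[286.6205209  262.20953335]
[(170, 139), (176, 154), (182, 153), (188, 62), (194, 60), (200, 59), (206, 58), (212, 83), (218, 85), (224, 84), (230, 56), (236, 55), (242, 57), (248, 56), (254, 65), (260, 78), (266, 78), (272, 80), (278, 141), (284, 155), (290, 154), (296, 151), (302, 146), (308, 172), (314, 171), (320, 174), (326, 171)]
```

Request:
send_rows --commands "0 0 0 0 -0.3 -2 5; 0 0 0 0 -0.3 -4 5; 0 0 0 0 -0.3 -5.5 5; 0 0 0 0 -0.3 -6.8 5; 0 0 0 0 -0.3 -6.8 5"

```text
t: 9.93
ee_pos: [0.5626, -0.0709, 0.0583]
tcp_rot: [[0.054, -0.938, 0.342], [-0.999, -0.05, 0.019], [-0.0, -0.342, -0.94]]
ft_force: [0.1, -0.3, 0.2]
grip_width: 0.58
finger_force: 0.0
```

Request:
send_rows --commands "0 0 0 0 0.7 0 5; 0 0 0 -0.1 1.3 0 5; 0 0 0 -0.1 1.6 0 5; 0 0 0 -0.1 1.9 0 5; 0 0 0 -0.1 2.2 0 5; 0 0 0 -0.1 2.6 0 5; 0 0 0 -0.2 3.1 0 5; 0 0 0 -0.2 3.6 0 5; 0 0 0 -0.2 4.1 0 5; 0 0 0 -0.2 4.5 0 5; 0 0 0 -0.3 5 0 5; 0 0 0 -0.3 5.3 0 5"

```text
t: 11.42
ee_pos: [0.563, -0.0195, 0.065]
tcp_rot: [[0.056, -0.942, 0.33], [-0.998, -0.05, 0.027], [-0.009, -0.331, -0.943]]
ft_force: [-0.1, -1.9, 0.0]
grip_width: 0.587
finger_force: 0.7
```

Request:
send_rows --commands "0 0 0 0 0.3 0 5; 0 0 0 0 0.6 0 5; 0 0 0 0 0.8 0 5; 0 0 0 -0.1 1.0 0 5; 0 0 0 -0.1 1.2 0 5; 0 0 0 -0.1 1.4 0 5; 0 0 0 -0.1 1.6 0 5; 0 0 0 -0.1 1.8 0 5; 0 0 0 -0.1 1.8 0 5"

```text
t: 12.55
ee_pos: [0.5628, -0.002, 0.0668]
tcp_rot: [[0.057, -0.943, 0.327], [-0.998, -0.05, 0.029], [-0.011, -0.328, -0.944]]
ft_force: [-0.4, -2.2, 1.2]
grip_width: 0.581
finger_force: 0.8
```

```bash
python3 - <<'E'
from h import *
d=snap("top"); st()
c=d["img"][150:260,190:350]
cv2.imwrite("pics/i.png",cv2.resize(c,None,fx=4.8,fy=4.8,interpolation=cv2.INTER_CUBIC))
E
```

```text
12.6 [ 0.5629 -0.0021  0.0668] [-0.6 -1.8 -0.4] [ 0.29  0.34 -0.75  0.43 -0.16 -0.66] 0.5829699826675206
```

View pics/i.png

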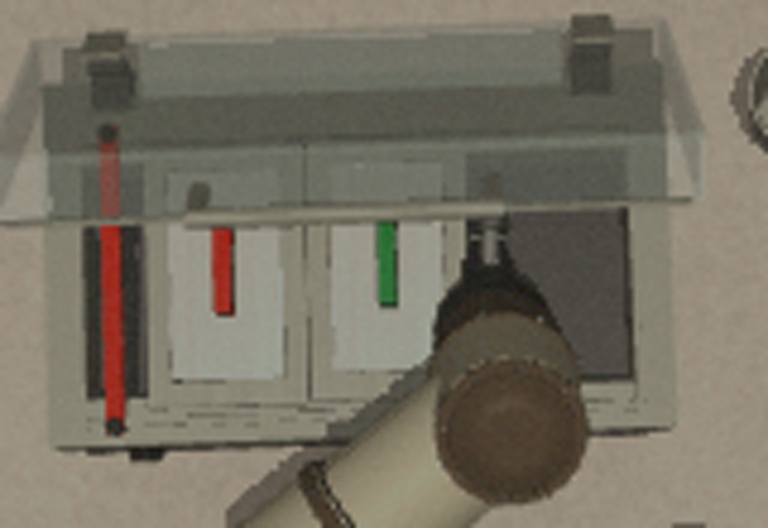

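Green and red are nearly touching (line at u≈305). The red rim's left edge (152) is about 18 mm from the stop (124). The tool also tilts against the limit of joint 5, so I ease the tilt and push on slowly.

Request:
send_rows --commands "-0.005 0.04 0 0 0 0 5; -0.005 0.08 0 0 0 -0.2 5; -0.005 0.1 0 0 0 -0.4 5; -0.005 0.1 0 0 0.3 -0.4 5; -0.005 0.1 0 0 0.6 -0.4 5; -0.005 0.1 0 0 0.9 -0.4 5; -0.005 0.1 0 -0.1 1.1 -0.4 5; -0.005 0.1 0 -0.1 1.3 -0.4 5; -0.005 0.1 0 -0.1 1.4 -0.4 5; -0.005 0.1 0 -0.1 1.5 -0.4 5; -0.005 0.1 0 -0.1 1.5 -0.4 5"

```text
t: 13.98
ee_pos: [0.5617, 0.0127, 0.0627]
tcp_rot: [[0.055, -0.971, 0.231], [-0.998, -0.051, 0.024], [-0.011, -0.232, -0.973]]
ft_force: [-0.1, -3.8, 1.9]
grip_width: 0.583
finger_force: 1.7
```

Force is still only sliding friction; continuing in small steps.

Request:
send_rows --commands "0 0 0 0 0.15 0 5; 0 0 0 0 0.3 0 5; 0 0 0 0 0.4 0 5; 0 0 0 0 0.5 0 5; 0 0 0 0 0.5 0 5"

```text
t: 14.6
ee_pos: [0.5617, 0.014, 0.0627]
tcp_rot: [[0.052, -0.972, 0.229], [-0.999, -0.049, 0.02], [-0.008, -0.23, -0.973]]
ft_force: [7.8, -23.0, 0.1]
grip_width: 0.588
finger_force: 11.9
```

Request:
send_rows --commands "0 0 0 0 -0.4 0 5; 0 0 0 0 -0.8 0 5; 0 0 0 0.1 -1.8 0 5; 0 0 0 0.1 -2.8 1 5; 0 0 0 0.1 -3.2 3.5 5; 0 0 0 0.1 -3.2 6.5 5; 0 0 0 -3 -4 8 5; 0 0 0 -7 -7 11 5; 0 0 0 -11 -12 15 5; 0 0 0 -14 -17 19 5; 0 0 0 -14 -21 21 5; 0 0 0 -14 -23 21 5"

```text
t: 16.1
ee_pos: [0.4225, -0.2145, 0.2764]
tcp_rot: [[0.054, -0.97, 0.239], [-0.998, -0.05, 0.022], [-0.009, -0.24, -0.971]]
ft_force: [0.6, 0.4, -0.8]
grip_width: 0.588
finger_force: 0.0
```

```bash
python3 - <<'E'
from h import *
d=snap("top"); e=snap("scene"); st(); print(np.round(bot.state()["tcp_rot"],3))
c=d["img"][150:280,190:410]
cv2.imwrite("pics/j.png",cv2.resize(c,None,fx=3.6,fy=3.6,interpolation=cv2.INTER_CUBIC))
for n,x in(("top",d),("scene",e)):
    h=cv2.cvtColor(x["img"],cv2.COLOR_BGR2HSV).astype(int); H,S,V=h[...,0],h[...,1],h[...,2]
    for k,m in dict(red=((H<6)|(H>172))&(S>110)&(V>60),green=(H>45)&(H<85)&(S>80),yellow=(H>22)&(H<35)&(S>130)).items():
        num,l,s,ce=cv2.connectedComponentsWithStats(m.astype(np.uint8))
        for i in range(1,num):
            if s[i,4]<20: continue
            p=ray(x,*ce[i],.101 if k=="yellow" else .124)
            if 0.3<p[0]<.9 and -.4<p[1]<.35: print(n,k,s[i],np.round(ce[i],1),np.round(p,4))
E
```

```text
16.2 [ 0.4218 -0.2137  0.2734] [-0.3 -0.  -1. ] [-0.17 -0.01 -0.38 -0.07 -0.98  0.25] 0.5890236257441597
[[ 0.053 -0.971  0.233]
 [-0.999 -0.049  0.023]
 [-0.011 -0.234 -0.972]]
top red [211 184   4  11  24] [212.2 189.6] [0.6089 0.2479 0.124 ]
top red [211 197   5  41 173] [213.  216.5] [0.5239 0.2426 0.124 ]
top red [229 198   5  18  68] [231.1 206.1] [0.5579 0.187  0.124 ]
top green [264 196   4  18  62] [265.3 205.3] [0.5628 0.0795 0.124 ]
top yellow [379 223   5  18  62] [381.7 231.8] [ 0.4883 -0.2909  0.101 ]
scene red [335 197   5  42 136] [337.3 216.9] [0.5719 0.2448 0.124 ]
scene red [319 207   3  18  43] [320.  214.5] [0.5663 0.1872 0.124 ]
scene green [287 208   2  13  21] [287.6 214.6] [0.5751 0.0791 0.124 ]
scene yellow [182 189   5  12  28] [184.1 194.9] [ 0.4972 -0.2906  0.101 ]
```

View pics/j.png

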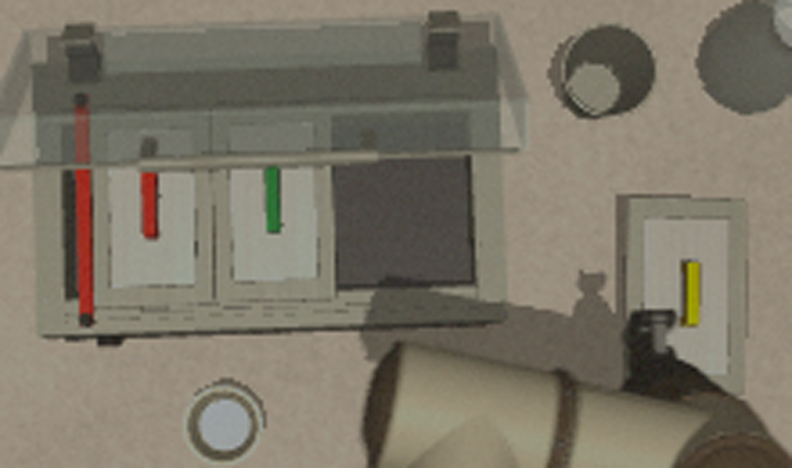

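All as wanted: red and green are snug to the stop (handles at crop (150,205) and (272,200)), the slot is free on the right, and the yellow handle is at (691,293). I compute the grasp turn next.

```bash
python3 - <<'E'
from h import *
from scipy.spatial.transform import Rotation as Ro
R0=np.array(bot.state()["tcp_rot"])
def tgt(psi,t=.35):
    z=np.array([np.sin(t)*np.cos(psi),np.sin(t)*np.sin(psi),-np.cos(t)]);y=np.array([-np.sin(psi),np.cos(psi),0]);return np.c_[np.cross(y,z),y,z]
A=tgt(-.005); print(np.round(Ro.from_matrix(A@R0.T).as_rotvec(),3), (np.array([.486,-.291,.080])-bot.state()["ee_pos"]).round(4))
E
```

```text
[ 0.45  -0.071 -1.561] [ 0.0642 -0.0773 -0.1934]
```

Request:
send_rows --commands "0.045 -0.007 -0.156 0 -2 0 5; 0.09 -0.014 -0.312 1 -3 0 5; 0.135 -0.021 -0.468 2 -4 0 5; 0.18 -0.028 -0.624 3 -5 0 5; 0.225 -0.036 -0.78 4 -6 0 5; 0.27 -0.043 -0.937 5 -7 -1 5; 0.315 -0.05 -1.093 6 -7.7 -2 5; 0.36 -0.057 -1.249 6.4 -7.7 -3 5; 0.405 -0.064 -1.405 6.4 -7.7 -5 5; 0.45 -0.071 -1.561 6.4 -7.7 -7 5; 0.45 -0.071 -1.561 6.4 -7.7 -9 5; 0.45 -0.071 -1.561 6.4 -7.7 -9 5"

```text
t: 17.7
ee_pos: [0.4848, -0.2876, 0.1806]
tcp_rot: [[-0.941, 0.0, 0.339], [0.001, 1.0, 0.002], [-0.339, 0.002, -0.941]]
ft_force: [1.0, 0.3, -0.8]
grip_width: 0.58
finger_force: 0.0
```

```bash
python3 - <<'E'
from h import *
w=snap("wrist","k.png"); st(); print(np.round(bot.state()["tcp_rot"],3)); print(proj(w,(.489,-.291,.101)),proj(w,bot.state()["ee_pos"]))
h=cv2.cvtColor(w["img"],cv2.COLOR_BGR2HSV).astype(int);m=(h[...,0]>20)&(h[...,0]<36)&(h[...,1]>130)&(h[...,2]>90)
p=np.argwhere(m)[:,::-1]; r=cv2.minAreaRect(p.astype(np.float32)); print(len(p),r)
for q in cv2.boxPoints(r): print(q,ray(w,*q,.101))
E
```

```text
17.75 [ 0.4858 -0.2883  0.1821] [ 0.1 -0.6  1.2] [-0.31  0.2  -0.37 -0.17 -0.67 -1.14] 0.5809430831732807
[[-0.94   0.     0.342]
 [ 0.001  1.     0.001]
 [-0.342  0.001 -0.94 ]]
[279.10991196 181.29138831] [283.15956617 261.8667442 ]
1292 ((274.0, 176.5), (83.0, 16.0), 90.0)
[266. 135.] [ 0.45505691 -0.29897936  0.101     ]
[282. 135.] [ 0.45507911 -0.28886717  0.101     ]
[282. 218.] [ 0.52092515 -0.28912064  0.101     ]
[266. 218.] [ 0.52089106 -0.30111841  0.101     ]
```

View pics/k.png

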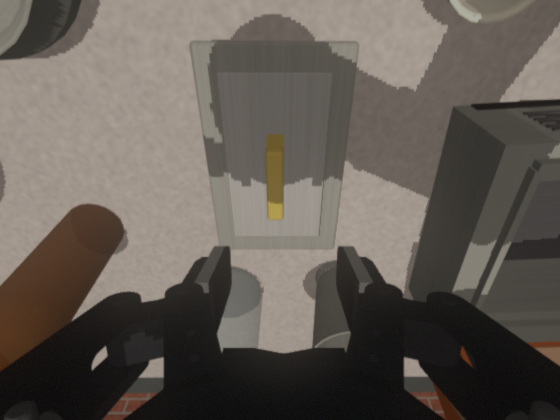

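The wrist view shows the yellow handle at u=274, v=135–218 between the open fingers. That puts it about 6 mm to the right of the tool and square. I correct for that, go down and grip.

Request:
send_rows --commands "0 0 0 0.2 -0.6 -2.5 5; 0 0 0 0.2 -0.6 -5 5; 0 0 0 0.2 -0.6 -7 5; 0 0 0 0.2 -0.6 -9 5; 0 0 0 0.2 -0.6 -10.2 5; 0 0 0 0.2 -0.6 -10.2 5; 0 0 0 0.2 -0.6 -10.2 0.5; 0 0 0 0.2 -0.6 -10.2 0.5; 0 0 0 0.2 -0.6 -10.2 0.5; 0 0 0 0.2 -0.6 -10.2 0.5; 0 0 0 0.2 -0.6 -10.2 0.5; 0 0 0 0.2 -0.6 -10.2 0.5" --force 50

```text
t: 19.25
ee_pos: [0.488, -0.2952, 0.0814]
tcp_rot: [[-0.939, 0.002, 0.344], [0.001, 1.0, -0.0], [-0.344, 0.0, -0.939]]
ft_force: [-1.8, 2.9, 4.9]
grip_width: 0.128
finger_force: 52.8
```

Request:
send_rows --commands "0 0 0 0 0 1 0.5; 0 0 0 0 0 3 0.5; 0 0 0 0 0 6 0.5; 0 0 0 0 0 9 0.5; 0 0 0 0 0 12 0.5; 0 0 0 0 2 13 0.5; 0 0 0.02 0 5 13 0.5; 0 0 0.04 0 8 13 0.5; 0 0 0.054 0 11 13 0.5; 0 0 0.054 0 14 13 0.5; 0 0 0.054 0 16 13 0.5; 0 0 0.054 0 16 13 0.5"

```text
t: 20.75
ee_pos: [0.4863, -0.1342, 0.2096]
tcp_rot: [[-0.939, -0.054, 0.34], [-0.051, 0.999, 0.019], [-0.34, 0.001, -0.94]]
ft_force: [-0.2, 1.1, -5.4]
grip_width: 0.127
finger_force: 51.4
```

```bash
python3 - <<'E'
from h import *
w=snap("wrist"); e=snap("scene"); st(); print(np.round(bot.state()["tcp_rot"],3))
h=cv2.cvtColor(e["img"],cv2.COLOR_BGR2HSV).astype(int);m=(h[...,0]>20)&(h[...,0]<36)&(h[...,1]>130)&(h[...,2]>90)
m[:150]=0;m[260:]=0
p=np.argwhere(m)[:,::-1]; print(len(p),p.mean(0),p.min(0),p.max(0)); print(ray(e,*p.mean(0),.23))
E
```

```text
20.85 [ 0.4871 -0.1353  0.2101] [ 0.4 -0.2 -4. ] [ 0.05  0.05 -0.54 -0.   -0.63 -1.57] 0.1288047454354854
[[-0.938 -0.052  0.341]
 [-0.049  0.999  0.018]
 [-0.342  0.001 -0.94 ]]
31 [225.4516129  174.03225806] [224 167] [227 178]
[ 0.50436533 -0.13280572  0.23      ]
```

Request:
send_rows --commands "0 0 0 0 2.5 0 0.5; 0 0 0 0 5 -0.5 0.5; 0 0 0 0 7.5 -1 0.5; 0 0 0 0.5 9.4 -1.7 0.5; 0 0 0 2 9.9 -1.7 0.5; 0 0 0 4 9.9 -1.7 0.5; 0 0 0 6 9.9 -1.7 0.5; 0 0 0 7.5 9.9 -1.7 0.5; 0 0 0 8.1 9.9 -1.7 0.5; 0 0 0 8.1 9.9 -1.7 0.5; 0 0 0 8.1 9.9 -1.7 0.5"

```text
t: 22.22
ee_pos: [0.5681, -0.0364, 0.1936]
tcp_rot: [[-0.938, -0.052, 0.342], [-0.049, 0.999, 0.018], [-0.343, 0.0, -0.939]]
ft_force: [-0.2, 0.0, -4.5]
grip_width: 0.133
finger_force: 51.3
```

```bash
python3 - <<'E'
from h import *
d=snap("top"); e=snap("scene"); st(); print(np.round(bot.state()["tcp_rot"],3))
for n,x in (("t",d),("e",e)):
    h=cv2.cvtColor(x["img"],cv2.COLOR_BGR2HSV).astype(int);H,S,V=h[...,0],h[...,1],h[...,2]
    for k,m,z in (("g",(H>45)&(H<85)&(S>80),.124),("y",(H>20)&(H<36)&(S>110)&(V>70),.208)):
        m=m.copy();m[:180]=0;m[260:]=0;m[:,:220]=0;m[:,350:]=0
        p=np.argwhere(m)[:,::-1]
        if len(p): print(n,k,len(p),p.mean(0),p.min(0),p.max(0),ray(x,*p.mean(0),z).round(4),ray(x,p.mean(0)[0],p.max(0)[1],z).round(4),ray(x,p.mean(0)[0],p.min(0)[1],z).round(4))
E
```

```text
22.325 [ 0.5682 -0.0362  0.1939] [ 0.5 -0.1 -4.6] [ 0.26  0.17 -0.49  0.13 -0.57 -1.87] 0.12420008417261041
[[-0.938 -0.052  0.343]
 [-0.049  0.999  0.018]
 [-0.343  0.    -0.939]]
t g 62 [265.30645161 205.29032258] [264 196] [267 213] [0.5628 0.0795 0.124 ] [0.5385 0.079  0.124 ] [0.5922 0.0802 0.124 ]
t y 29 [302.55172414 197.17241379] [301 194] [304 201] [ 0.5811 -0.0335  0.208 ] [ 0.5696 -0.0337  0.208 ] [ 0.5906 -0.0334  0.208 ]
e g 20 [287.65 213.45] [287 207] [288 219] [0.5703 0.0789 0.124 ] [0.5938 0.0804 0.124 ] [0.5424 0.077  0.124 ]
e y 46 [252.54347826 197.60869565] [251 189] [254 206] [ 0.5804 -0.0354  0.208 ] [ 0.6152 -0.0316  0.208 ] [ 0.5437 -0.0393  0.208 ]
```

Request:
send_rows --commands "0 0 0 0 0 -1.5 0.5; 0 0 0 0 0 -3 0.5; 0 0 0 0 0 -4.5 0.5; 0 0 0 0 0 -6 0.5; 0 0 0 0 0 -7 0.5; 0 0 0 0 0 -7.6 0.5; 0 0 0 0 0 -7.9 0.5; 0 0 0 0 0 -8.1 0.5; 0 0 0 0 0 -8.3 0.5; 0 0 0 0 0 -8.3 0.5"

```text
t: 23.58
ee_pos: [0.5688, -0.0362, 0.1108]
tcp_rot: [[-0.938, -0.052, 0.343], [-0.049, 0.999, 0.018], [-0.344, 0.0, -0.939]]
ft_force: [-0.8, 0.3, -4.3]
grip_width: 0.125
finger_force: 51.2
```

Request:
send_rows --commands "0 0 0 0 0 -0.2 0.5; 0 0 0 0 0 -0.35 0.5; 0 0 0 0 0 -0.5 0.5; 0 0 0 0 0 -0.6 0.5; 0 0 0 0 0 -0.6 0.5"

```text
t: 24.2
ee_pos: [0.5689, -0.0362, 0.1048]
tcp_rot: [[-0.938, -0.052, 0.343], [-0.049, 0.999, 0.018], [-0.344, 0.0, -0.939]]
ft_force: [-0.4, -0.7, -4.4]
grip_width: 0.126
finger_force: 51.3
```

Request:
send_rows --commands "0 0 0 0 0 -0.1 0.5; 0 0 0 0 0 -0.2 0.5; 0 0 0 0 0 -0.2 0.5"

```text
t: 24.58
ee_pos: [0.5702, -0.0359, 0.1044]
tcp_rot: [[-0.936, -0.053, 0.347], [-0.049, 0.999, 0.019], [-0.347, 0.001, -0.938]]
ft_force: [-1.8, -0.2, 4.2]
grip_width: 0.125
finger_force: 52.6
```

Request:
send_rows --commands "0 0 0 0 0 0.1 0.5; 0 0 0 0 0.2 0.1 0.5; 0 0 0 0 0.4 0.1 0.5; 0 0 0 0 0.5 0.1 0.5; 0 0 0 0 0.6 0.1 0.5; 0 0 0 0 0.6 0.1 0.5"

```text
t: 25.32
ee_pos: [0.5694, -0.03, 0.1044]
tcp_rot: [[-0.937, -0.053, 0.344], [-0.049, 0.999, 0.019], [-0.345, 0.001, -0.939]]
ft_force: [0.1, -0.9, 6.3]
grip_width: 0.13
finger_force: 52.6
```

Request:
send_rows --commands "0 0 0 0 0.1 0.05 0.5; 0 0 0 0 0.2 0.05 0.5; 0 0 0 0 0.2 0.05 0.5"

```text
t: 25.7
ee_pos: [0.569, -0.0293, 0.1044]
tcp_rot: [[-0.938, -0.051, 0.343], [-0.048, 0.999, 0.017], [-0.343, -0.001, -0.939]]
ft_force: [2.4, -10.1, 3.9]
grip_width: 0.128
finger_force: 52.1
```

Request:
send_rows --commands "0 0 0 0 0 0 2.5; 0 0 0 0 0 0 3; 0 0 0 0 0 0 3; 0 0 0 0 0 0 3; 0 0 0 -0.5 0 1.2 3; 0 0 0 -1.3 0 3.2 3; 0 0 0 -2.5 0 6 3; 0 0 0 -5 0 8 3; 0 0 0 -9 0 10 3; 0 0 0 -13 -1 12 3; 0 0 0 -17 -3 14 3; 0 0 0 -17 -3 14 3"

```text
t: 27.2
ee_pos: [0.3971, -0.0587, 0.2469]
tcp_rot: [[-0.936, -0.052, 0.349], [-0.048, 0.999, 0.021], [-0.349, 0.003, -0.937]]
ft_force: [0.2, -0.1, 0.0]
grip_width: 0.351
finger_force: 0.0
```

```bash
python3 - <<'E'
from h import *
d=snap("top"); e=snap("scene"); st()
for n,x in (("t",d),("e",e)):
    h=cv2.cvtColor(x["img"],cv2.COLOR_BGR2HSV).astype(int);H,S,V=h[...,0],h[...,1],h[...,2]
    for k,m in (("r",((H<6)|(H>172))&(S>110)&(V>60)),("g",(H>45)&(H<85)&(S>80)),("y",(H>20)&(H<36)&(S>110)&(V>70))):
        num,l,s,ce=cv2.connectedComponentsWithStats(m.astype(np.uint8))
        for i in range(1,num):
            p=ray(x,*ce[i],.124)
            if s[i,4]>15 and .45<p[0]<.65 and -.2<p[1]<.3:
                q=np.argwhere(l==i)[:,::-1].astype(np.float32); vx,vy=cv2.fitLine(q,2,0,.01,.01)[:2].ravel()
                a=ray(x,*ce[i],.124);b=ray(x,ce[i][0]+vx*5,ce[i][1]+vy*5,.124)
                print(n,k,s[i],p.round(4),np.degrees(np.arctan((b-a)[1]/(b-a)[0])).round(1))
E
```

```text
27.3 [ 0.3986 -0.0581  0.2455] [ 0.8 -0.2 -0.3] [ 0.34 -0.21 -0.73  0.15 -0.72 -1.95] 0.3507790039942461
t r [211 184   4   9  21] [0.6137 0.248  0.124 ] 8.9
t r [211 197   5  41 171] [0.5236 0.2426 0.124 ] 3.8
t r [229 198   5  18  69] [0.5582 0.187  0.124 ] 4.1
t g [264 196   4  18  62] [0.5628 0.0795 0.124 ] 3.5
t y [298 195   4  18  72] [ 0.5707 -0.0278  0.124 ] 1.0
e r [335 197   6  42 137] [0.5727 0.2449 0.124 ] 3.3
e r [319 207   3  18  44] [0.5668 0.1872 0.124 ] 1.6
e g [287 208   2  12  20] [0.5739 0.079  0.124 ] 1.7
e y [255 207   3  17  46] [ 0.5824 -0.027   0.124 ] 4.5
```

```bash
python3 - <<'E'
from h import *
x=snap("wrist")
h=cv2.cvtColor(x["img"],cv2.COLOR_BGR2HSV).astype(int);H,S,V=h[...,0],h[...,1],h[...,2]
for k,m in (("r",((H<6)|(H>172))&(S>110)&(V>60)),("g",(H>45)&(H<85)&(S>80)),("y",(H>20)&(H<36)&(S>110)&(V>70))):
    num,l,s,ce=cv2.connectedComponentsWithStats(m.astype(np.uint8))
    for i in range(1,num):
        if s[i,4]<150: continue
        e=[]
        for j in (0,1):  # left/right edges of blob, row by row
            pts=[]
            for v in range(s[i,1]+6,s[i,1]+s[i,3]-6):
                u=np.flatnonzero(l[v]==i)
                if len(u): pts.append(ray(x,u[-j],v,.124)[:2])
            pts=np.array(pts); 
            if len(pts)>8: a=np.polyfit(pts[:,0],pts[:,1],1); e.append((np.degrees(np.arctan(a[0])).round(2),pts.mean(0).round(4)))
        print(k,s[i],e)
E
```

```text
r [ 496  220   64  108 1475] [(np.float64(3.09), array([0.5314, 0.2029])), (np.float64(5.93), array([0.5307, 0.2176]))]
r [ 471  257   40   53 1029] [(np.float64(3.43), array([0.5457, 0.1638])), (np.float64(16.37), array([0.5446, 0.1862]))]
y [295 259  12  52 551] [(np.float64(2.59), array([ 0.5582, -0.0368])), (np.float64(5.2), array([ 0.5576, -0.0262]))]
```

```bash
python3 -c "
from h import *
print(bot.sign_off())"
```

```text
the job is handed in; nothing more can be done
None
```

The job is handed in. At the last measurements, the hood was open on its stop and all three pans were hanging snug against the red end stop and square, with the yellow one at hanging height. The arm was clear; bystander positions were not re-measured at the end.

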